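# Close a spring-loaded sample cell with its sliding cover

### The job

Close the blue spring-loaded sample cell: lay the yellow cover on its plunger with the cover's ears over the gaps between the metal lips, and press it straight down until it beds on the black rubber strips. Then slide it gently under the lips towards the dark end stop until the red telltale pin is pushed in and the cover just touches the stop, fully home, and let go. Never force the cover against the cell or shift the stop, which is only lightly clamped, and leave the tape and the bottles where they are.

Things in the scene. Friction and masses are not known exactly. Their poses are not given: they have to be found in the camera images.
- cell: Blue sample cell fixed to the worktop, 154 x 100 mm, 44 mm high; flat blue deck 30 mm up. Origin on the worktop, under the point where the cover's centre must be pressed down; x = sliding direction, to the end stop, z up. Footprint x -53 to +101, y -50 to +50 mm. Round steel plunger with a white pellet, 29 mm across, at x = 12 mm, y = 0; white line on the deck at x = -35 mm
- lips (a point): Point on the cell's deck (30 mm up) at its x = 0, y = 0. On each side, y = +-39 to 47 mm, a metal wall has two lips reaching inward to y = +-27, at x = -12.5 to +12.5 and +32.5 to +57.5; undersides 9, tops 14 mm above the deck. Ear gaps: x = -32.5 to -12.5 and +12.5 to +32.5. Under lips and gaps lie black rubber strips, 1 mm proud, giving 1 mm at about 12 N
- stop_middle (a point): Point fixed on the cell's deck at its x = 60 mm, y = 0: the middle setting of the dark steel end stop (50 mm wide, 12 mm above the deck). The stop was set by hand: its front face lies up to 10 mm before or behind this point, so the slide from the pressing place to full home is 12 to 32 mm long, not known beforehand, and must be felt
- cover: Loose yellow cover, about 0.1 kg, lying flat; origin at the centre of its underside, z up. Plate 76 (x) by 50 (y) by 6 mm, two ears on each long side at x = +-22.5 mm, 14 mm long, 74 mm over the ears. On its centre a black shoulder, 28 (x) by 24 (y) mm, top 18 mm above the underside; on that a grip fin 28 (x) by 12 mm (y), top 48 mm above the underside. Fits either way round (half turn about z)
- plunger (a joint): How far the plunger is pushed into the cell, m. 0 = out (its pellet stands 11 mm above the deck); 0.010 = the cover beds on the strips, 0.011 = on the bare deck; about 0.008 = held down by the cover that it presses up against the lips. Spring: about 4 N at 0, 9 N at 0.010; damped a little
- telltale (a joint): How far the red pin in the middle of the end stop, 7 mm thick its centre 6 mm above the deck, is pushed in, m. 0 = it stands 6 mm out of the stop's front face; 0.006 = flush with the face, the cover touches the stop. Weak spring, under 2 N; with the cover trapped under the lips it stays in
- end_stop (a joint): How far the end stop has been pushed along the slide from where it was set, m; 0 at the start, wherever that is. Its clamp slips when pushed with more than about 4 N; it must stay within 1.5 mm of 0. Sliding the pressed cover against friction alone takes about 4 to 8 N
- tape: Roll of cream tape lying flat, 62 mm across, 18 mm high; origin at the centre of its underside. Bystander
- red_cap_bottle: White reagent bottle with red cap, 36 mm across, 64 mm high; origin at the centre of its underside. Bystander
- brown_bottle: Brown reagent bottle with blue cap, 45 mm across, 78 mm high; origin at the centre of its underside. Bystander
- green_cap_bottle: White reagent bottle with green cap, 32 mm across, 58 mm high; origin at the centre of its underside. Bystander
Mind the look-alikes: they are no part of the job. Of the things like the cell, leave any that is orange or turquoise; of the rest the larger one is meant.

How it is judged:
On the way:
1. the cover, with its ears in the gaps between the lips, presses the plunger at least 7.5 mm in (value of joint plunger above 0.0075 m and x of cover in the frame of cell between -0.006 and 0.006 m and y of cover in the frame of cell between -0.005 and 0.005 m and contact force between cover and cell above 3 N), for 0.05 s.
At the end, for the whole second after the job is handed in: the cover lies at rest and level under the lips (9 to 35 mm along the slide, within 5 mm of the middle, underside 29 to 36 mm up, turned under 0.12 rad, tilted under 0.1 rad), holds the plunger 6 to 12.5 mm in, and keeps the telltale pin more than 4.2 mm in (value of joint plunger between 0.006 and 0.0125 m and value of joint telltale above 0.0042 m and x of cover in the frame of cell between 0.009 and 0.035 m and y of cover in the frame of cell between -0.005 and 0.005 m and z of cover in the frame of cell between 0.029 and 0.036 m and angle between the x axis of cover and the x axis of cell, either way round below 0.12 rad and angle between cover's own z axis and vertical below 0.1 rad and linear speed of cover below 0.01 m/s); the robot touches nothing.
It fails at once if the end stop is pushed more than 1.5 mm out of its place (value of joint end_stop above 0.0015 m).
It fails at once if the cover is forced against the cell with more than 40 N (contact force between cover and cell above 40 N).
It fails at once if the tape or one of the bottles is moved more than 30 mm (distance of any of tape, red_cap_bottle, brown_bottle, green_cap_bottle from where it was at the start of the episode above 0.03 m).
It also fails if it takes over 56 s, if anything falls off the work surface, if the arm or the gripper's body presses on something with over 40 N, if the wrist force passes 120 N, or if a joint passes its speed limit or range.

### The arm

A 6-joint arm with a two-finger parallel gripper is mounted at the origin on a cart in front of the work surface, level with it; the furniture and walls round the work are solid. World frame = base frame: x ahead of the robot, y to its left, z up, the work surface at z = 0. Lengths are in m, angles in rad, forces in N, time in s.
With the tool pointing down it reaches from about 0.25 to 0.775 m from the base axis. Payload 4 kg.
Tool frame: the origin (TCP) lies on the centre line of the jaws, within the pads' length; the fingertips stand 14 mm ahead of it and the grasp point (between the pads) lies 5 mm behind it (robot.tcp_to_tips is the distance from the TCP to the fingertips, in m); z points along the fingers, y is the line along which they close (so a half turn about z gives the same grasp; the last joint's range is limited). The gripper opens to 94 mm and grips with 3 to 60 N. Pads are 16 mm wide; open, the fingers measure 119 mm over their backs; the gripper's body (75 mm by 177 mm) begins 78 mm behind the grasp point.
Start: joints at [-1.428, 0.087, 1.371, -0, 1.684, -0.103], TCP at [0.134, -0.533, 0.22] pointing down, gripper open.
Joint ranges: [-3.1, 3.1], [-0.76, 2.03], [0.27, 2.55], [-1.08, 4.22], [0.17, 2.65], [-2.57, 2.57]. Speed limits (rad/s): [2.79, 2.79, 3.14, 3.14, 3.14, 3.14].

### API

Orientations are given as [roll, pitch, yaw] about the fixed x, y, z axes, in that order (R = Rz(yaw) Ry(pitch) Rx(roll)).
In Python, from bench import robot gives the robot as it stands.
- The arm moves only by the tool carry_out, never from a script. Its argument "increments" is a list of rows, each a list of 3 entries, a list of its own where there are three numbers: the closure in counts, from 0 (fully open) to 255 (shut), then the shift along the tool's x, y, z in mm, then the turn about the tool's z in degrees. In form: [[fingers, [dx, dy, dz], twist], ...]. A call has 1 to 8 rows; each row shifts and turns the commanded pose from where the row before left it, along the tool's axes as they then stand; what a row does not reach is not made up. A row lasts 1/10 s, in which the tool goes at most 50 mm and 8.59 degrees, less where a joint would pass 70% of its speed; a pose out of reach is approached as far as the arm can. A call with a gripper value outside its range is refused whole. The fingers move at their own pace and stop on an object; the grip force is fixed at half the most. Time passes only in rows, so rows that do not move let the fingers close. It gives the time, the measured TCP pose, the force, the opening and the grip force at its end, in the units of the state.
- robot.get_obs(): the state, without advancing time (a new reading comes with each control period).
- robot.snapshot(name): name is "side" or "top" or "wrist"; returns the picture (480x640x3 uint8, blue, green, red); there is no depth.
- robot.get_calibration(name): a dict with "vfov" (degrees; the focal length in pixels is half the picture's height over the tangent of half this angle, whatever the lens; pixels are square), "cx", "cy" (the principal point, pixels), "T" (4x4, takes a point from camera to world coordinates). Camera axes: x right, y down, z forward; pixel columns grow to the right and rows downward; lengths in m; the calibration is good to about 2 mm. A picture is of the moment at which its call begins: read the wrist's pose just before it. get_calibration takes no time and is no camera call; for the wrist camera it gives the pose at the moment of the call.
- robot.close_job(): hands the job in; it is judged then, once.
The state is a dict: "time": time; "joint_positions": joint angles; "qvel": joint speeds; "joint_torque": joint torques, N m; "tool_pos": TCP position; "ee_rot": TCP orientation; "wrist_force": force on the tool from outside, world axes, zero at the start; "wrist_torque": the same for the moment, N m; "width": finger opening in m; "finger_force": force on a finger pad.
Only numpy, scipy, OpenCV 4.12 (cv2) and the standard library are available. Lean on these libraries where they do the work, as an engineer would, in place of code of your own. Each camera call takes 0.05 s, during which the arm holds its last target. There are 200 camera calls.

## Working session

There is one attempt and no reset: what is moved stays moved. The work goes in short steps, Python scripts to look and compute and a tool call to move; the robot and the scene stay as the last step left them, time stands still between calls to the robot, and variables do not carry over. Pictures are saved under pics/ and viewed, at most 10 in all, crops included, and the job is handed in when it is done.

Besides the shell and the picture viewer there is one more tool, called as name(argument=value, ...) on one line, values as JSON. carry_out: Moves the arm, as the interface text tells. Its arguments: {"type":"object","properties":{"increments":{"type":"array","items":{"type":"array"}}},"required":["increments"]}

```bash
ls; mkdir -p pics; python3 - <<'E'
from bench import robot
import cv2,numpy as np
for n in("top","side"):
    im=robot.snapshot(n);cv2.imwrite(f"pics/{n}0.png",im)
    c=robot.get_calibration(n);print(n,c["vfov"],c["cx"],c["cy"],np.round(c["T"],3).tolist(), {k:v for k,v in c.items() if k not in("T","vfov","cx","cy")})
print(robot.get_obs())
E
```

```text
pics
top 55.851867740098356 320.19075769639835 239.12509945107536 [[0.014, -0.985, 0.171, 0.344], [-1.0, -0.015, -0.005, 0.017], [0.008, -0.17, -0.985, 1.101], [0.0, 0.0, 0.0, 1.0]] {}
side 56.23561409619914 326.9628517496181 230.87907265671785 [[0.998, -0.03, 0.05, 0.467], [-0.059, -0.475, 0.878, -0.807], [-0.002, -0.88, -0.476, 0.48], [0.0, 0.0, 0.0, 1.0]] {}
{'time': 0.1, 'joint_positions': array([-1.42812242e+00,  8.78815674e-02,  1.37208067e+00, -9.17423404e-06,
        1.68359850e+00, -1.03075942e-01]), 'qvel': array([-5.22527159e-05, -1.02091779e-03, -2.92483090e-03,  6.62045042e-04,
       -6.41613817e-04,  2.29379218e-04]), 'joint_torque': array([ 1.69437182e-03, -3.41252697e+01, -3.03302693e+01,  7.20227603e-02,
        3.04885267e-02, -8.76142371e-05]), 'tool_pos': array([ 0.13374554, -0.53301547,  0.21843232]), 'ee_rot': array([-3.13963408e+00, -1.93433532e-04,  2.45748641e-01]), 'wrist_force': array([ 0.1087324 ,  0.50993651, -0.28639684]), 'wrist_torque': array([ 0.03413456, -0.05249568, -0.04423588]), 'finger_force': 0.0, 'width': 0.09423732285196504}
```

View pics/top0.png

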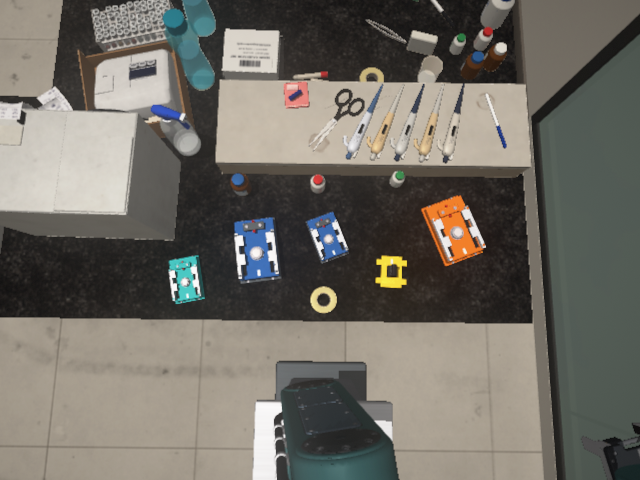

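View pics/side0.png

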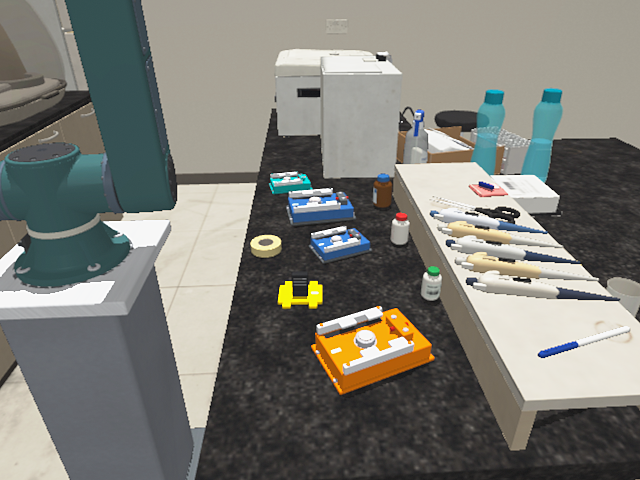

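The top view shows these possible cells: the large blue one (257,250), the small blue one (327,237), the orange one (454,230) and the turquoise one (185,280). By the description I choose the large blue cell at (257,250), with its dark stop at the upper end (+x world). The yellow cover is at (391,271), and the cream tape at (323,299) is a bystander.

```bash
cat > h.py <<'E'
from bench import robot
import cv2,numpy as np
def ray(c,px,z):
    f=240/np.tan(np.radians(c["vfov"])/2);px=np.atleast_2d(px).astype(float)
    d=np.c_[(px[:,0]-c["cx"])/f,(px[:,1]-c["cy"])/f,np.ones(len(px))]@c["T"][:3,:3].T
    o=c["T"][:3,3];return (o+d*((z-o[2])/d[:,2])[:,None])[:,:2]
def proj(c,P):
    f=240/np.tan(np.radians(c["vfov"])/2);p=(np.atleast_2d(P)-c["T"][:3,3])@c["T"][:3,:3]
    return np.c_[p[:,0]/p[:,2]*f+c["cx"],p[:,1]/p[:,2]*f+c["cy"]]
def mask(im,lo,hi):return cv2.inRange(cv2.cvtColor(im,cv2.COLOR_BGR2HSV),lo,hi)
Y=((22,120,90),(35,255,255));B=((105,120,60),(125,255,255))
def blobs(m,amin):
    cs,_=cv2.findContours(m,cv2.RETR_EXTERNAL,cv2.CHAIN_APPROX_NONE)
    return sorted([k for k in cs if cv2.contourArea(k)>amin],key=cv2.contourArea,reverse=True)
def rect(c,k,z):
    r=cv2.minAreaRect((ray(c,k[:,0],z)*1000).astype(np.float32));return r
E
python3 - <<'E'
from h import *
im=cv2.imread("pics/top0.png");c=robot.get_calibration("top")
for n,col,z in(("Y",Y,.006),("B",B,.03)):
    for k in blobs(cv2.morphologyEx(mask(im,*col),cv2.MORPH_CLOSE,np.ones((9,9))),300):print(n,cv2.boundingRect(k),rect(c,k,z))
for n,p,z in(("tape",(323,299),.018),("pellet",(257,253),.041),("shelf front l",(217,163),0),("brown",(238,178),.078),("redcap",(317,180),.064),("green",(398,176),.058)):print(n,ray(c,p,z))
a=im[200:320,220:420];b=cv2.resize(a,None,fx=4,fy=4,interpolation=cv2.INTER_CUBIC);cv2.imwrite("pics/crop1.png",b)
E
```

```text
Y (375, 255, 32, 33) ((457.182373046875, -160.8412322998047), (75.09512329101562, 78.13616943359375), 88.92403411865234)
B (234, 217, 45, 63) ((505.1637268066406, 164.64630126953125), (143.0920867919922, 95.10665130615234), 8.187255859375)
B (307, 212, 41, 49) ((538.46484375, -5.653907775878906), (104.49276733398438, 68.04487609863281), 21.863563537597656)
tape [[0.38717486 0.00241412]]
pellet [[0.49181182 0.15984493]]
shelf front l [[0.72641473 0.2753295 ]]
brown [[0.66338132 0.20595392]]
redcap [[0.66580933 0.02079486]]
green [[ 0.68072429 -0.17326926]]
```

View pics/crop1.png

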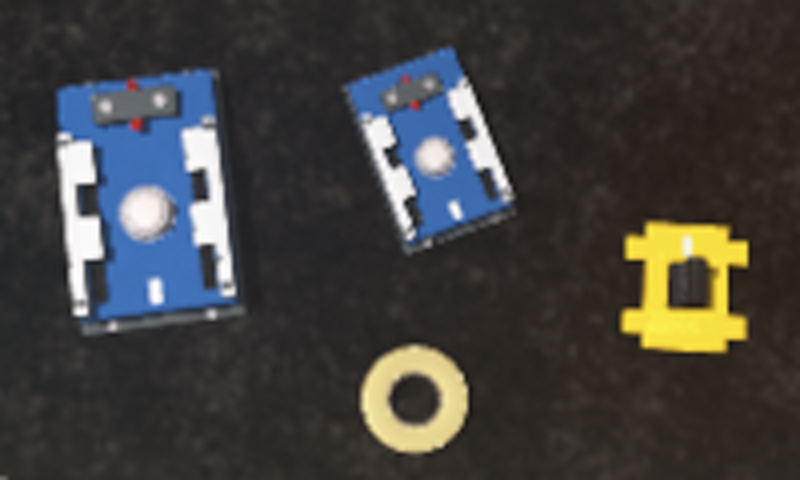

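The crop confirms the choice: the large blue cell is at crop (145,200) with its stop at the top and white line at the bottom, and the cover lies alone at crop (688,285). The measured sizes (143x95 mm of blue, 75x78 mm of yellow) agree with the data given. I'll move above the cover.

carry_out(increments=[[0, [40, -28, 0], 0], [0, [40, -28, 0], 0], [0, [40, -28, 0], 0], [0, [40, -28, 0], 0], [0, [40, -28, 0], 0], [0, [40, -28, 0], 0], [0, [40, -28, 0], 0], [0, [40, -28, 0], 0]])

```text
time: 0.9
tool_pos: [0.3904, -0.2365, 0.2191]
ee_rot: [-3.142, 0.0, 0.246]
wrist_force: [0.6, -0.4, 0.8]
width: 0.0938
finger_force: 0.0
```

carry_out(increments=[[0, [40, -28, 0], 0], [0, [40, -28, 0], 0], [0, [0, 0, 0], 7.5], [0, [0, 0, 0], 7.5], [0, [0, 0, 0], 0], [0, [0, 0, 0], 0]])

```text
time: 1.5
tool_pos: [0.4534, -0.1645, 0.2191]
ee_rot: [-3.141, 0.001, -0.013]
wrist_force: [-0.9, 0.1, 0.0]
width: 0.0937
finger_force: 0.0
```

```bash
python3 - <<'E'
from h import *
o=robot.get_obs();print(o["time"],o["tool_pos"],o["ee_rot"]);c=robot.get_calibration("wrist")
im=robot.snapshot("wrist");cv2.imwrite("pics/w1.png",im)
print(np.round(c["T"],3).tolist(),c["vfov"])
for k in blobs(mask(im,*Y),300):print(cv2.boundingRect(k),rect(c,k,.006))
E
```

```text
1.5 [ 0.45344704 -0.1645024   0.21908252] [-3.14129796e+00  7.22859747e-04 -1.33654162e-02]
[[-0.013, -0.973, -0.23, 0.519], [-1.0, 0.013, 0.003, -0.166], [-0.0, 0.23, -0.973, 0.384], [0.0, 0.0, 0.0, 1.0]] 61.98493601225899
(260, 155, 98, 107) ((457.18414306640625, -152.4178924560547), (91.83814239501953, 102.79547119140625), 86.80611419677734)
```

View pics/w1.png

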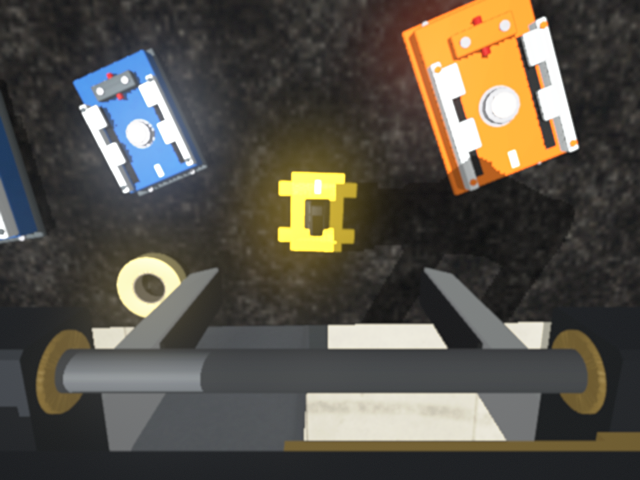

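The wrist view shows the cover at about (317,211), its ears spanning columns 278-357 and its plate rows 172-251. A glow widens the mask, so I'll tighten it.

```bash
cat >> h.py <<'E'
def cover(im,c,z):
    hsv=cv2.cvtColor(im,cv2.COLOR_BGR2HSV)
    m=cv2.inRange(hsv,(22,120,170),(35,255,255));m=cv2.morphologyEx(m,cv2.MORPH_CLOSE,np.ones((5,5)))
    return rect(c,blobs(m,300)[0],z)
E
python3 - <<'E'
from h import *
c=robot.get_calibration("wrist");im=cv2.imread("pics/w1.png")
print(cover(im,c,.006),cover(cv2.imread("pics/top0.png"),robot.get_calibration("top"),.006))
h=cv2.cvtColor(im,cv2.COLOR_BGR2HSV)
# fin: dark pixels inside the cover box
print(ray(c,[[317,211]],.006)); print(h[160:265:6,300].tolist(),h[187,270:366:5].tolist())
E
```

```text
((454.38909912109375, -160.28492736816406), (73.13331604003906, 78.08384704589844), 87.61734008789062) ((456.48016357421875, -162.09103393554688), (73.16525268554688, 75.97737884521484), 89.57210540771484)
[[ 0.45577012 -0.16121044]]
[[22, 126, 95], [23, 131, 97], [29, 172, 255], [30, 136, 255], [30, 111, 255], [30, 115, 255], [30, 137, 255], [30, 140, 255], [30, 140, 255], [30, 142, 255], [30, 143, 255], [30, 143, 255], [30, 145, 255], [30, 142, 255], [30, 148, 255], [28, 175, 255], [22, 128, 96], [22, 117, 94]] [[23, 132, 93], [23, 133, 96], [30, 139, 255], [30, 132, 255], [30, 135, 255], [30, 114, 255], [30, 108, 255], [30, 116, 255], [30, 111, 255], [0, 0, 255], [0, 0, 255], [30, 112, 255], [30, 121, 255], [30, 161, 255], [24, 184, 201], [24, 184, 200], [24, 184, 198], [24, 184, 190], [22, 146, 63], [22, 136, 58]]
```

carry_out(increments=[[0, [2, -3, 40], 0.8], [0, [0, 0, 40], 0], [0, [0, 0, 40], 0], [0, [0, 0, 40], 0], [0, [0, 0, 23], 0], [0, [0, 0, 0], 0], [0, [0, 0, 0], 0]])

```text
time: 2.25
tool_pos: [0.4558, -0.1621, 0.0369]
ee_rot: [3.142, -0.0, -0.03]
wrist_force: [0.3, -0.5, 1.3]
width: 0.0939
finger_force: 0.0
```

carry_out(increments=[[255, [0, 0, 0], 0], [255, [0, 0, 0], 0], [255, [0, 0, 0], 0], [255, [0, 0, 0], 0], [255, [0, 0, 0], 0], [255, [0, 0, 0], 0], [255, [0, 0, 0], 0], [255, [0, 0, 0], 0]])

```text
time: 3.05
tool_pos: [0.4557, -0.1616, 0.0364]
ee_rot: [3.142, 0.0, -0.03]
wrist_force: [-0.3, -0.3, 0.1]
width: 0.0332
finger_force: 0.0
```

carry_out(increments=[[255, [0, 0, 0], 0], [255, [0, 0, 0], 0], [255, [0, 0, 0], 0], [255, [0, 0, 0], 0], [255, [0, 0, 0], 0], [255, [0, 0, 0], 0]])

```text
time: 3.65
tool_pos: [0.4557, -0.1615, 0.0364]
ee_rot: [-3.141, 0.0, -0.03]
wrist_force: [-0.4, 0.8, 0.6]
width: 0.012
finger_force: 30.0
```

carry_out(increments=[[255, [0, 0, -20], 0], [255, [0, 0, -40], 0], [255, [0, 0, -45], 0], [255, [0, 0, -45], 0], [255, [0, 0, -30], 0], [255, [-8, -40, 0], 0], [255, [-8, -40, 0], 0], [255, [-8, -40, 0], 0]])

```text
time: 4.45
tool_pos: [0.4349, -0.0401, 0.2164]
ee_rot: [3.141, -0.0, -0.032]
wrist_force: [0.3, 0.4, -1.3]
width: 0.012
finger_force: 30.0
```

carry_out(increments=[[255, [-8, -40, 0], 0], [255, [-8, -40, 0], 0], [255, [-8, -40, 0], 0], [255, [-8, -40, 0], 0], [255, [-8, -32, 0], 0], [255, [0, 0, 0], -5], [255, [0, 0, 0], -5], [255, [0, 0, 0], 0]])

```text
time: 5.25
tool_pos: [0.4008, 0.1524, 0.216]
ee_rot: [3.141, 0.001, 0.145]
wrist_force: [0.2, -1.6, -1.4]
width: 0.0117
finger_force: 30.0
```

```bash
python3 - <<'E'
from h import *
import time
o=robot.get_obs();print(o["time"],o["tool_pos"],o["ee_rot"],o["wrist_force"]);c=robot.get_calibration("wrist")
im=robot.snapshot("wrist");cv2.imwrite("pics/w2.png",im)
k=blobs(cv2.morphologyEx(mask(im,*B),cv2.MORPH_CLOSE,np.ones((15,15))),3000)
for q in k:print(cv2.boundingRect(q),rect(c,q,.03))
print(cover(im,c,o["tool_pos"][2]-.030))
E
```

```text
5.25 [0.40078199 0.15242347 0.21603221] [3.14115596e+00 6.72303169e-04 1.45350448e-01] [ 0.19185703 -1.57203254 -1.36895903]
(264, 0, 119, 182) ((504.5208740234375, 165.62698364257812), (142.4698944091797, 94.42935180664062), 8.353781700134277)
(473, 11, 98, 145) ((534.82177734375, 2.0895919799804688), (102.57671356201172, 72.60200500488281), 21.4683837890625)
((427.3465576171875, 156.18487548828125), (34.14406967163086, 69.2076416015625), 26.413738250732422)
```

View pics/w2.png

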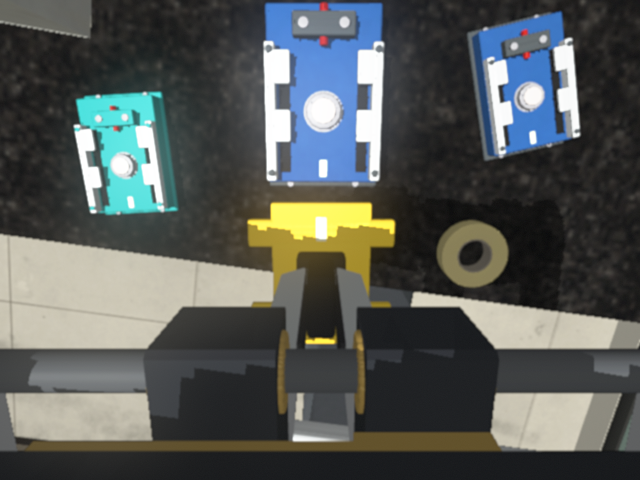

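The wrist view is clear. The large blue cell is square to the tool, with its pellet at (323,111), white line at (323,168), and stop and red pin at (323,20-40). The held cover's front edge is at row 203, columns 272-372, and its front ears are at columns 248-394. Next I'll measure both from these features.

```bash
cat >> h.py <<'E'
def cellfeat(im,c,box=(230,0,410,195)):
    h=cv2.cvtColor(im,cv2.COLOR_BGR2HSV);m=cv2.inRange(h,(0,0,165),(180,60,255))
    M=np.zeros_like(m);x0,y0,x1,y1=box;M[y0:y1,x0:x1]=m[y0:y1,x0:x1]
    return blobs(M,25)
E
python3 - <<'E'
from h import *
im=cv2.imread("pics/w2.png");c=robot.get_calibration("wrist");o=robot.get_obs();p=o["tool_pos"][:2]*1000;a=o["ee_rot"][2]
R=np.array([[np.cos(a),np.sin(a)],[np.sin(a),-np.cos(a)]])
for k in cellfeat(im,c):
    for z in(.03,.041,.044):
        r=rect(c,k,z);print(z,cv2.boundingRect(k),"tool",np.round(R@(np.array(r[0])-p),1),np.round(r[1],1),round(r[2],1))
# cover top plane edges
h=cv2.cvtColor(im,cv2.COLOR_BGR2HSV);m=cv2.inRange(h,(20,120,150),(36,255,255))
for col in(285,300,345,360):print(col,np.flatnonzero(m[:,col])[[0]],end=" ")
for row in(210,215,230,240):
    q=np.flatnonzero(m[row]);print(row,q[[0,-1]],end=" ")
for col in(253,258,388,383):
    q=np.flatnonzero(m[190:290,col])+190;print(col,q[[0,-1]],end=" ")
z=o["tool_pos"][2]-.0304
for q in([272,203],[372,203],[248,220],[394,220],[248,247],[394,247]):print(q,np.round(R@(ray(c,q,z)[0]*1000-p),1))
E
```

```text
0.03 (263, 41, 28, 141) tool [ 89.6 -36.7] [112.6  21.6] 7.9
0.041 (263, 41, 28, 141) tool [ 88.8 -35.5] [109.1  20.9] 7.9
0.044 (263, 41, 28, 141) tool [ 88.6 -35.2] [108.1  20.7] 7.9
0.03 (356, 41, 28, 141) tool [89.7 40.3] [112.6  21.3] 8.0
0.041 (356, 41, 28, 141) tool [88.9 39. ] [109.1  20.7] 8.0
0.044 (356, 41, 28, 141) tool [88.7 38.6] [108.1  20.5] 8.0
0.03 (304, 91, 39, 41) tool [91.6  1.8] [32.1 32. ] 8.2
0.041 (304, 91, 39, 41) tool [90.8  1.8] [31.1 31. ] 8.2
0.044 (304, 91, 39, 41) tool [90.6  1.7] [30.9 30.7] 8.2
0.03 (319, 159, 8, 19) tool [44.5  1.5] [15.4  6.1] 8.2
0.041 (319, 159, 8, 19) tool [45.2  1.5] [14.9  5.9] 8.2
0.044 (319, 159, 8, 19) tool [45.3  1.4] [14.8  5.9] 8.2
0.03 (297, 16, 12, 12) tool [160.3 -14.7] [8.  8.8] 8.2
0.041 (297, 16, 12, 12) tool [157.3 -14.2] [7.8 8.5] 8.2
0.044 (297, 16, 12, 12) tool [156.5 -14.1] [7.7 8.5] 8.2
0.03 (339, 16, 11, 12) tool [160.3  18.5] [8. 8.] 8.2
0.041 (339, 16, 11, 12) tool [157.3  18. ] [7.8 7.8] 8.2
0.044 (339, 16, 11, 12) tool [156.5  17.8] [7.7 7.7] 8.2
285 [202] 300 [202] 345 [202] 360 [202] 210 [270 371] 215 [270 371] 230 [249 394] 240 [249 392] 253 [219 245] 258 [219 245] 388 [219 245] 383 [219 245] [272, 203] [ 36.7 -24.1]
[372, 203] [36.7 25.2]
[248, 220] [ 28.2 -36.2]
[394, 220] [28.2 36.4]
[248, 247] [ 14.3 -36.8]
[394, 247] [14.3 37. ]
```

carry_out(increments=[[255, [20, 0.4, 0], 0], [255, [30, 0.5, 0], 0], [255, [30, 0.5, 0], 0], [255, [0, 0, 40], 0], [255, [0, 0, 40], 0], [255, [0, 0, 36], 0], [255, [0, 0, 0], 0], [255, [0, 0, 0], 0]])

```text
time: 6.1
tool_pos: [0.4804, 0.1619, 0.1005]
ee_rot: [3.141, 0.001, 0.143]
wrist_force: [0.2, -0.2, -0.8]
width: 0.0115
finger_force: 30.0
```

```bash
python3 - <<'E'
from h import *
o=robot.get_obs();print(o["time"],o["tool_pos"],o["ee_rot"],o["wrist_force"]);c=robot.get_calibration("wrist")
im=robot.snapshot("wrist");cv2.imwrite("pics/w3.png",im)
s=robot.snapshot("side");cv2.imwrite("pics/s3.png",s)
E
```

```text
6.1 [0.4804186  0.16194077 0.10053996] [3.14138412e+00 1.08773608e-03 1.42986015e-01] [ 0.16074269 -0.17990321 -0.76129125]
```

View pics/w3.png

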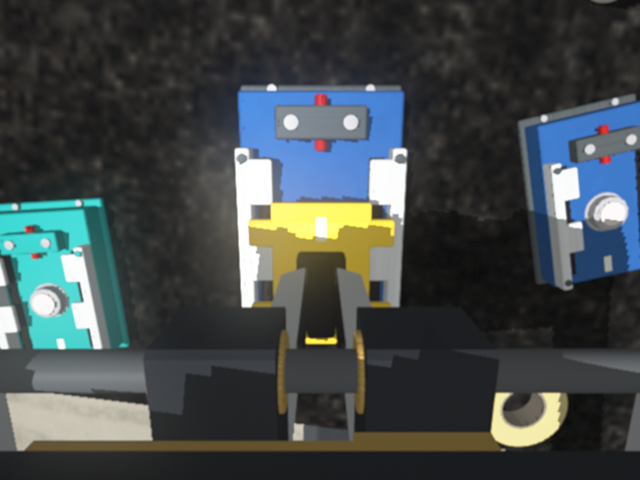

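The cover now sits over the cell. The front lips' rear edge is at about row 205, the lips' inner edges at columns 272/370, the stop's front edge at about row 139, the pin at column 321, and the cover's ears at columns 249-394.

```bash
python3 - <<'E'
from h import *
im=cv2.imread("pics/w3.png");c=robot.get_calibration("wrist");o=robot.get_obs();p=o["tool_pos"][:2]*1000;a=o["ee_rot"][2]
R=np.array([[np.cos(a),np.sin(a)],[np.sin(a),-np.cos(a)]])
T=lambda q,z:np.round(R@(ray(c,q,z)[0]*1000-p),1)
h=cv2.cvtColor(im,cv2.COLOR_BGR2HSV)
for col in(258,264,376,382): print(col,h[196:216,col,2].tolist())
for row in(165,180,192): 
    w=np.flatnonzero((h[row,225:420,1]<60)&(h[row,225:420,2]>140))+225;print(row,w[0],w[-1],w[np.diff(w,append=w[-1]).argmax()],w[np.diff(w,append=w[-1]).argmax()+1])
print("stop front",T([300,139],.042),T([345,139],.042),"pin",T([321,150],.036))
print("lip rear",T([260,205],.044),T([380,205],.044),"lip inner",T([272,180],.044),T([370,180],.044))
z=o["tool_pos"][2]-.0304
print("cover",T([321,202],z),T([249,219],z),T([394,219],z),T([249,246],z))
E
```

```text
258 [255, 255, 255, 255, 255, 255, 255, 254, 223, 144, 111, 111, 112, 113, 112, 112, 113, 112, 115, 117]
264 [254, 254, 254, 254, 254, 255, 255, 254, 221, 146, 113, 113, 114, 114, 115, 114, 115, 115, 114, 115]
376 [253, 254, 254, 246, 205, 162, 152, 144, 119, 87, 68, 66, 65, 66, 66, 66, 65, 63, 64, 63]
382 [254, 254, 254, 254, 254, 254, 255, 253, 215, 143, 114, 111, 96, 78, 71, 71, 71, 72, 71, 74]
165 235 406 271 369
180 235 405 272 369
192 236 404 272 368
stop front [ 68.  -11.5] [68.  13.3] pin [62.   0.1]
lip rear [ 31.6 -34.5] [31.6 33.5] lip inner [ 45.7 -27.3] [45.7 27.5]
cover [37.3  0.1] [ 28.8 -35.8] [28.8 36.4] [ 14.9 -36.3]
```

Position agrees within 1 mm in x and y. The stop's front face is at about cell x = 69, so the slide should be about 31 mm. Now I'll press down carefully.

carry_out(increments=[[255, [0, 0, 8], 0], [255, [0, 0, 8], 0], [255, [0, 0, 4], 0], [255, [0, 0, 2], 0], [255, [0, 0, 2], 0], [255, [0, 0, 2], 0], [255, [0, 0, 0], 0], [255, [0, 0, 0], 0]])

```text
time: 7.0
tool_pos: [0.4802, 0.1623, 0.0748]
ee_rot: [3.141, 0.001, 0.145]
wrist_force: [-3.4, 0.1, 3.9]
width: 0.0115
finger_force: 30.0
```

carry_out(increments=[[255, [0, 0, 1.5], 0], [255, [0, 0, 1.5], 0], [255, [0, 0, 1], 0], [255, [0, 0, 0], 0], [255, [0, 0, 0], 0]])

```text
time: 7.5
tool_pos: [0.4805, 0.1623, 0.0707]
ee_rot: [3.142, -0.0, 0.145]
wrist_force: [-4.3, -0.7, 4.6]
width: 0.012
finger_force: 30.0
```

carry_out(increments=[[255, [0, 0, 1], 0], [255, [0, 0, 1], 0], [255, [0, 0, 1], 0], [255, [0, 0, 0], 0], [255, [0, 0, 0], 0]])

```text
time: 8.0
tool_pos: [0.4805, 0.1624, 0.068]
ee_rot: [3.142, -0.0, 0.145]
wrist_force: [-4.3, -0.7, 7.3]
width: 0.0115
finger_force: 30.0
```

```bash
python3 - <<'E'
from h import *
o=robot.get_obs();print(o["time"],o["tool_pos"],o["ee_rot"],o["wrist_force"],o["wrist_torque"])
im=robot.snapshot("wrist");cv2.imwrite("pics/w4.png",im)
s=robot.snapshot("side");a=cv2.resize(s[150:260,250:400],None,fx=4,fy=4);b=cv2.resize(im[80:330,220:430],None,fx=1.76,fy=1.76);print(a.shape,b.shape)
cv2.imwrite("pics/s4.png",cv2.resize(np.hstack([a[:,:420],b[:440]]),(800,450)))
E
```

```text
8.0 [0.48049278 0.16236227 0.06803915] [ 3.14154827e+00 -1.36450027e-04  1.44628468e-01] [-4.2667487  -0.66344964  7.26759712] [-0.1902071   0.94150144 -0.01649898]
(440, 600, 3) (440, 370, 3)
```

View pics/s4.png

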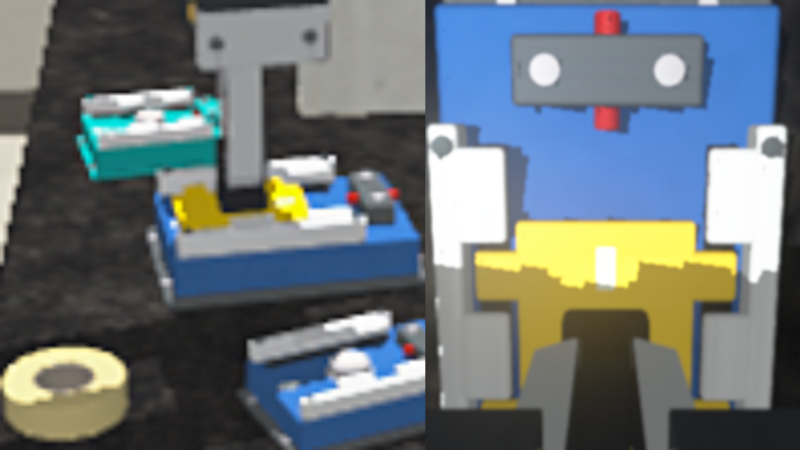

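The side and wrist views show the cover level, its ears inside the gaps and clear of the lips, and the pin still out. I'll press the last bit down.

carry_out(increments=[[255, [0, 0, 0.8], 0], [255, [0, 0, 0.7], 0], [255, [0, 0, 0], 0], [255, [0, 0, 0], 0]])

```text
time: 8.5
tool_pos: [0.4805, 0.1623, 0.0672]
ee_rot: [3.142, -0.0, 0.145]
wrist_force: [-5.9, -1.1, 9.6]
width: 0.0119
finger_force: 30.0
```

carry_out(increments=[[255, [0, 0, 0.8], 0], [255, [0, 0, 0.7], 0], [255, [0, 0, 0], 0], [255, [0, 0, 0], 0]])

```text
time: 8.9
tool_pos: [0.4805, 0.1624, 0.0668]
ee_rot: [3.141, -0.001, 0.145]
wrist_force: [-8.5, -1.6, 14.5]
width: 0.0116
finger_force: 30.0
```

carry_out(increments=[[255, [0, 0, -1], 0], [255, [0, 0, -0.8], 0], [255, [1, 0, 0], 0], [255, [1, 0, 0], 0], [255, [1, 0, 0], 0], [255, [1, 0, 0], 0], [255, [0, 0, 0], 0]])

```text
time: 9.6
tool_pos: [0.4834, 0.1629, 0.0672]
ee_rot: [-3.141, 0.002, 0.145]
wrist_force: [-7.8, -1.2, 11.5]
width: 0.0118
finger_force: 30.0
```

carry_out(increments=[[255, [1, 0, -0.4], 0], [255, [2, 0, -0.2], 0], [255, [2, 0, 0], 0], [255, [2, 0, 0], 0], [255, [2, 0, 0], 0], [255, [2, 0, 0], 0], [255, [2, 0, 0], 0], [255, [0, 0, 0], 0]])

```text
time: 10.4
tool_pos: [0.4966, 0.1648, 0.0674]
ee_rot: [-3.141, 0.002, 0.145]
wrist_force: [-6.0, -1.6, 8.5]
width: 0.0118
finger_force: 30.0
```

carry_out(increments=[[255, [1.5, 0, 0], 0], [255, [1.5, 0, 0], 0], [255, [1.5, 0, 0], 0], [255, [1.5, 0, 0], 0], [255, [1, 0, 0], 0], [255, [0, 0, 0], 0]])

```text
time: 11.0
tool_pos: [0.5033, 0.1658, 0.0674]
ee_rot: [-3.141, 0.002, 0.145]
wrist_force: [-6.1, -1.3, 8.5]
width: 0.0116
finger_force: 30.0
```

```bash
python3 - <<'E'
from h import *
o=robot.get_obs();print(o["time"],o["tool_pos"],o["ee_rot"],o["wrist_force"],o["wrist_torque"])
im=robot.snapshot("wrist");cv2.imwrite("pics/w5.png",im)
cv2.imwrite("pics/w5c.png",cv2.resize(im[100:260,230:420],None,fx=3,fy=3))
E
```

```text
11.0 [0.5032897  0.16578903 0.0673813 ] [-3.14142127e+00  2.34006214e-03  1.44670218e-01] [-6.07893404 -1.32947763  8.4681319 ] [-0.20924572  1.44829397  0.00206426]
```

View pics/w5c.png

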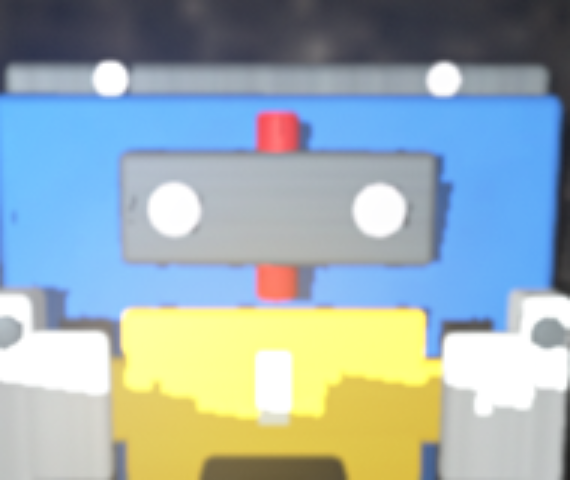

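The crop shows the cover's front edge at row 202, just short of the red pin's tip (row 200), and the stop face at row 188. I'll work out the gap that remains.

```bash
python3 - <<'E'
from h import *
c=robot.get_calibration("wrist");o=robot.get_obs();p=o["tool_pos"][:2]*1000;a=o["ee_rot"][2]
R=np.array([[np.cos(a),np.sin(a)],[np.sin(a),-np.cos(a)]])
T=lambda q,z:np.round(R@(ray(c,q,z)[0]*1000-p),1)
im=cv2.imread("pics/w5.png")
print([im[r,290:300].mean(0).round().astype(int).tolist() for r in range(184,206)])
print("stop",T([300,188],.042),"pin",T([322,199.5],.036),"cover",T([322,202.5],.0371),"pin d")
E
```

```text
[[189, 189, 186], [185, 186, 184], [175, 177, 177], [179, 168, 164], [222, 172, 152], [247, 187, 146], [252, 197, 147], [252, 200, 148], [251, 199, 149], [251, 199, 150], [251, 199, 150], [251, 199, 151], [251, 199, 152], [251, 199, 152], [251, 200, 152], [251, 200, 152], [252, 199, 151], [252, 198, 164], [227, 213, 222], [154, 244, 255], [130, 255, 255], [145, 255, 255]]
stop [44.6 -9.9] pin [38.2  0.6] cover [36.9  0.6] pin d
```

carry_out(increments=[[255, [1, 0, 0], 0], [255, [1, 0, 0], 0], [255, [1, 0, 0], 0], [255, [1, 0, 0], 0], [255, [1, 0, 0], 0], [255, [0, 0, 0], 0], [255, [0, 0, 0], 0]])

```text
time: 11.75
tool_pos: [0.5076, 0.1664, 0.0674]
ee_rot: [-3.142, 0.004, 0.145]
wrist_force: [-7.4, -2.2, 9.3]
width: 0.0119
finger_force: 30.0
```

carry_out(increments=[[255, [0.5, 0, 0], 0], [255, [0.5, 0, 0], 0], [255, [0.5, 0, 0], 0], [255, [0, 0, 0], 0], [255, [0, 0, 0], 0]])

```text
time: 12.25
tool_pos: [0.5086, 0.1666, 0.0674]
ee_rot: [-3.142, 0.005, 0.145]
wrist_force: [-8.6, -1.4, 11.5]
width: 0.0115
finger_force: 30.0
```

carry_out(increments=[[255, [0.5, 0, 0], 0], [255, [0, 0, 0], 0], [255, [0, 0, 0], 0]])

```text
time: 12.55
tool_pos: [0.509, 0.1667, 0.0674]
ee_rot: [-3.142, 0.005, 0.145]
wrist_force: [-9.6, -1.0, 10.9]
width: 0.0117
finger_force: 30.0
```

```bash
cat > gap.py <<'E'
from h import *
import sys
o=robot.get_obs();print(o["time"],o["tool_pos"],o["ee_rot"],o["wrist_force"],o["wrist_torque"])
c=robot.get_calibration("wrist");im=robot.snapshot("wrist");cv2.imwrite(sys.argv[1],im)
p=o["tool_pos"][:2]*1000;a=o["ee_rot"][2];R=np.array([[np.cos(a),np.sin(a)],[np.sin(a),-np.cos(a)]])
T=lambda q,z:(R@(ray(c,q,z)[0]*1000-p)).round(1)
for r in range(184,206):print(r,im[r,290:300].mean(0).round().astype(int).tolist(),T([295,r+.0],.042)[0],T([295,r+.0],.037)[0],im[r,319:325].mean(0).round().astype(int).tolist())
q=im[100:185,322].astype(int);r=np.flatnonzero((q[:,2]>q[:,1]+60)&(q[:,2]>q[:,0]+60))+100;print("pin back rows",r[[0,-1]],len(r))
E
python3 gap.py pics/w6.png
```

```text
12.55 [0.50903467 0.16665065 0.06736486] [-3.14150164  0.00501537  0.14475651] [-9.63275268 -1.04467358 10.92818275] [-0.30949585  1.9626185  -0.03109269]
184 [246, 245, 244] 46.4 45.9 [219, 222, 217]
185 [245, 245, 243] 45.9 45.4 [218, 221, 217]
186 [243, 243, 242] 45.4 44.9 [218, 221, 217]
187 [239, 239, 238] 45.0 44.4 [218, 222, 218]
188 [232, 233, 231] 44.5 43.9 [218, 222, 218]
189 [230, 231, 228] 44.0 43.4 [217, 222, 218]
190 [229, 230, 226] 43.5 43.0 [216, 221, 218]
191 [224, 225, 221] 43.1 42.5 [216, 222, 218]
192 [221, 223, 219] 42.6 42.0 [215, 222, 218]
193 [221, 224, 219] 42.1 41.5 [214, 222, 218]
194 [221, 224, 219] 41.6 41.0 [214, 222, 219]
195 [220, 224, 220] 41.2 40.5 [214, 222, 218]
196 [220, 224, 220] 40.7 40.0 [213, 222, 219]
197 [216, 222, 219] 40.2 39.5 [210, 221, 216]
198 [207, 215, 210] 39.7 39.0 [201, 214, 208]
199 [224, 209, 196] 39.2 38.5 [181, 198, 209]
200 [252, 218, 182] 38.8 38.0 [151, 173, 238]
201 [254, 223, 189] 38.3 37.5 [125, 153, 254]
202 [241, 233, 238] 37.8 37.1 [116, 152, 255]
203 [176, 254, 255] 37.3 36.6 [118, 220, 255]
204 [150, 255, 255] 36.8 36.1 [135, 255, 255]
205 [170, 255, 255] 36.3 35.6 [158, 255, 255]
pin back rows [141 162] 22
```

carry_out(increments=[[255, [0.4, 0, -0.3], 0], [255, [0.4, 0, 0], 0], [255, [0, 0, 0], 0], [255, [0, 0, 0], 0]])

```text
time: 13.0
tool_pos: [0.5096, 0.1668, 0.0674]
ee_rot: [-3.141, 0.005, 0.145]
wrist_force: [-9.7, -2.0, 9.3]
width: 0.0123
finger_force: 30.0
```

```bash
python3 gap.py pics/w7.png | grep -v "^18\|^19[0-6]"; python3 - <<'E'
from h import *
for n in("w5","w6","w7"):
    im=cv2.imread(f"pics/{n}.png").astype(int);b=im[:,:,0]-im[:,:,2]
    g=np.abs(np.diff(b[:,285:300].mean(1)));print(n,[(r,int(g[r])) for r in range(110,210) if g[r]>20])
E
```

```text
13.0 [0.50963281 0.16677031 0.0674235 ] [-3.14149623  0.00549861  0.14482384] [-9.70874838 -1.96162075  9.32446174] [-0.28226978  2.02442445 -0.01052281]
197 [221, 225, 222] 40.2 39.5 [214, 223, 220]
198 [219, 224, 221] 39.7 39.0 [212, 222, 219]
199 [210, 219, 215] 39.2 38.5 [205, 218, 212]
200 [215, 210, 201] 38.7 38.0 [185, 202, 208]
201 [228, 211, 200] 38.3 37.5 [153, 175, 234]
202 [213, 228, 237] 37.8 37.0 [123, 153, 254]
203 [162, 254, 255] 37.3 36.5 [113, 175, 255]
204 [150, 255, 255] 36.8 36.0 [122, 249, 255]
205 [170, 255, 255] 36.3 35.6 [146, 255, 255]
pin back rows [141 164] 24
w5 [(130, 43), (131, 50), (149, 55), (150, 46), (187, 54), (188, 30), (201, 94), (202, 99)]
w6 [(141, 22), (142, 48), (143, 33), (161, 46), (162, 49), (198, 30), (199, 43), (201, 64), (202, 82), (203, 23)]
w7 [(143, 44), (144, 41), (162, 32), (163, 58), (201, 54), (202, 65), (204, 20)]
```

carry_out(increments=[[255, [0.4, 0, -0.3], 0], [255, [0.3, 0, 0], 0], [255, [0, 0, 0], 0], [255, [0, 0, 0], 0]])

```text
time: 13.45
tool_pos: [0.5102, 0.1668, 0.0675]
ee_rot: [-3.142, 0.006, 0.145]
wrist_force: [-9.1, -2.1, 9.4]
width: 0.012
finger_force: 30.0
```

carry_out(increments=[[255, [0.3, 0, -0.2], 0], [255, [0.2, 0, 0], 0], [255, [0, 0, 0], 0], [255, [0, 0, 0], 0]])

```text
time: 13.85
tool_pos: [0.5105, 0.1669, 0.0675]
ee_rot: [-3.142, 0.006, 0.145]
wrist_force: [-9.1, -1.0, 9.6]
width: 0.0118
finger_force: 30.0
```

```bash
python3 gap.py pics/w8.png | grep -v "^18\|^19[0-6]"; python3 - <<'E'
from h import *
for n in("w8",):
    im=cv2.imread(f"pics/{n}.png").astype(int);b=im[:,:,0]-im[:,:,2]
    g=np.abs(np.diff(b[:,285:300].mean(1)));print(n,[(r,int(g[r])) for r in range(110,210) if g[r]>15])
A=[cv2.resize(cv2.imread(f"pics/{n}.png")[120:230,250:395],None,fx=2.7,fy=4) for n in("w6","w8")]
cv2.imwrite("pics/cmp.png",np.hstack(A))
E
```

```text
13.85 [0.51053536 0.16686439 0.06749666] [-3.14153871  0.00632296  0.14476471] [-9.08709987 -0.96745907  9.58967332] [-0.29422291  2.00360765  0.04237825]
197 [221, 226, 222] 40.2 39.5 [215, 224, 221]
198 [221, 226, 222] 39.7 39.0 [215, 224, 221]
199 [221, 226, 222] 39.2 38.5 [214, 224, 221]
200 [219, 224, 220] 38.7 38.0 [212, 223, 220]
201 [209, 218, 215] 38.2 37.5 [202, 216, 213]
202 [190, 222, 230] 37.8 37.0 [182, 200, 215]
203 [166, 253, 255] 37.3 36.5 [153, 222, 248]
204 [157, 255, 255] 36.8 36.0 [139, 255, 255]
205 [172, 255, 255] 36.3 35.5 [155, 255, 255]
pin back rows [141 165] 25
w8 [(144, 25), (145, 50), (146, 30), (164, 46), (165, 51), (201, 34), (202, 49)]
```

View pics/cmp.png

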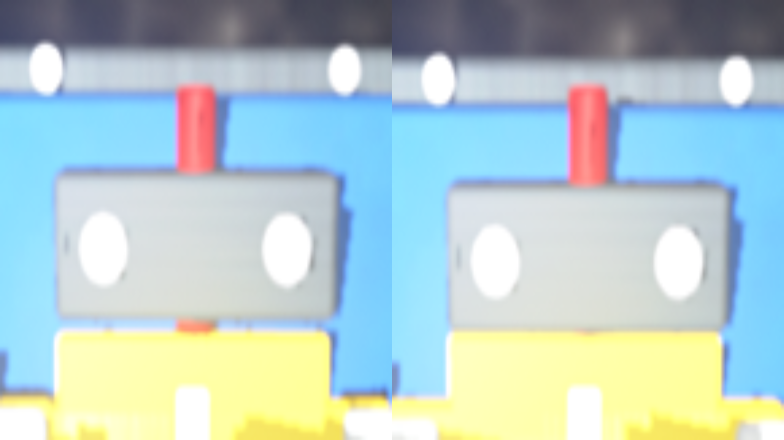

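The right-hand picture shows the cover's edge meeting the stop's face, the pin pushed through to the back, and the stop not shifted. The force also shows no hard contact. I'll give one small nudge and then unload the sideways preload before rising.

carry_out(increments=[[255, [0.3, 0, 0], 0], [255, [0, 0, 0], 0], [255, [0, 0, 0], 0]])

```text
time: 14.2
tool_pos: [0.5108, 0.1669, 0.0675]
ee_rot: [-3.142, 0.006, 0.145]
wrist_force: [-9.0, -1.8, 8.1]
width: 0.0122
finger_force: 30.0
```

carry_out(increments=[[255, [-0.5, 0, 0], 0], [255, [-0.5, 0, 0], 0], [255, [-0.5, 0, 0], 0], [255, [0, 0, 0], 0], [255, [0, 0, 0], 0]])

```text
time: 14.7
tool_pos: [0.5106, 0.1668, 0.0676]
ee_rot: [-3.141, 0.003, 0.145]
wrist_force: [-5.5, -0.9, 6.2]
width: 0.0114
finger_force: 30.0
```

carry_out(increments=[[255, [-0.4, 0, 0], 0], [255, [-0.4, 0, -0.5], 0], [255, [0, 0, -0.5], 0], [255, [0, 0, -0.5], 0], [255, [0, 0, 0], 0], [255, [0, 0, 0], 0]])

```text
time: 15.3
tool_pos: [0.5105, 0.1669, 0.0692]
ee_rot: [-3.141, 0.001, 0.145]
wrist_force: [-4.3, -0.2, 5.3]
width: 0.0118
finger_force: 30.0
```

carry_out(increments=[[255, [-0.3, 0, -0.3], 0], [255, [-0.2, 0, -0.3], 0], [255, [0, 0, 0], 0], [255, [0, 0, 0], 0]])

```text
time: 15.7
tool_pos: [0.5104, 0.1668, 0.0694]
ee_rot: [-3.141, 0.001, 0.145]
wrist_force: [-4.2, 0.0, 2.3]
width: 0.0116
finger_force: 30.0
```

carry_out(increments=[[255, [-0.3, 0, -0.2], 0], [255, [0, 0, 0], 0], [210, [0, 0, 0], 0], [190, [0, 0, 0], 0], [150, [0, 0, 0], 0], [120, [0, 0, 0], 0], [120, [0, 0, 0], 0], [120, [0, 0, 0], 0]])

```text
time: 16.5
tool_pos: [0.5105, 0.1666, 0.07]
ee_rot: [3.141, -0.0, 0.145]
wrist_force: [-0.3, 0.4, -0.0]
width: 0.0491
finger_force: 0.0
```

carry_out(increments=[[120, [0, 0, -10], 0], [120, [0, 0, -30], 0], [120, [0, 0, -40], 0], [120, [0, 0, -40], 0], [120, [0, 0, 0], 0], [120, [0, 0, 0], 0]])

```text
time: 17.1
tool_pos: [0.5111, 0.1668, 0.192]
ee_rot: [-3.141, -0.004, 0.145]
wrist_force: [-0.2, -0.1, 0.5]
width: 0.0496
finger_force: 0.0
```

```bash
python3 - <<'E'
from h import *
o=robot.get_obs();print(o["time"],o["tool_pos"],o["width"],o["wrist_force"])
im=robot.snapshot("wrist");s=robot.snapshot("side")
cv2.imwrite("pics/end.png",np.hstack([cv2.resize(im[100:400,190:440],(400,480)),cv2.resize(s[150:270,260:360],(400,480))]))
E
```

```text
17.1 [0.5111257  0.16684565 0.1919774 ] 0.04959904161809013 [-0.21103075 -0.14490436  0.45737334]
```

View pics/end.png

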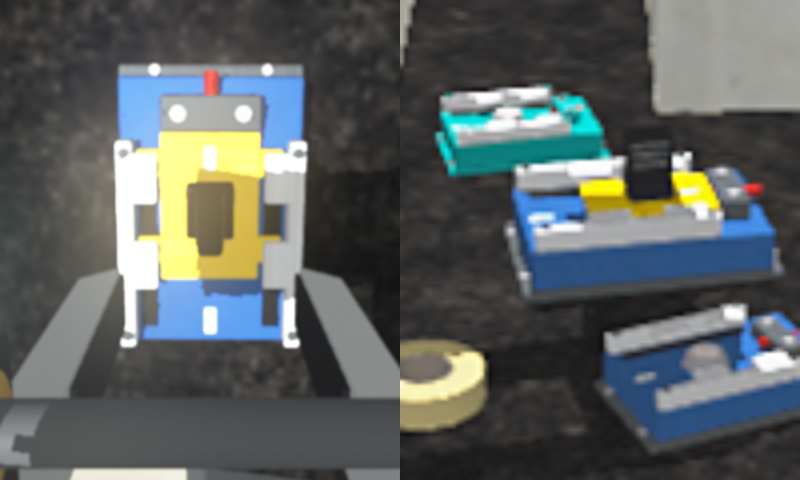

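The cover lies level under the lips against the stop, with its front edge at crop (210,130). The pin shows only behind the stop, at (210,80), and the gripper is clear.

```bash
python3 -c "
from bench import robot
print(robot.close_job())"
```

```text
the job is handed in; nothing more can be done
None
```

I handed the job in at about 17 s of the 56 s allowed: the cover is under the lips of the large blue cell against the end stop, with the pin pushed in and the gripper clear. I saw no sign that the stop, tape or bottles had moved, but the hand-in returned no verdict.

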